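Hold the lab waste bin open with its hand lever

ROBOT

A 6-joint arm with a two-finger parallel gripper is mounted at the origin on the work surface. World frame = base frame: x ahead of the robot, y to its left, z up, the work surface at z = 0. Lengths are in m, angles in rad, forces in N, time in s.
With the tool pointing down it reaches from about 0.325 to 0.775 m from the base axis. Payload 5.5 kg.
Tool frame: the origin (TCP) lies on the centre line of the jaws, within the pads' length; the fingertips stand 25 mm ahead of it and the grasp point (between the pads) lies 6 mm ahead of it; y points along the fingers, z is the direction in which the jaws open and shut, and the axes are right-handed (so a half turn about y gives the same grasp; the last joint's range is limited). The gripper opens to 85 mm and grips with 20 to 120 N. Pads are 22 mm wide; open, the fingers measure 114 mm over their backs; the gripper's body (76 mm by 85 mm) begins 54 mm behind the grasp point. The pads swing forward as they close: fully open they stand 13 mm farther back than shut.
Start: joints at [-1.183, 0.091, 1.231, -0, 1.82, -0.057], TCP at [0.258, -0.542, 0.256] pointing down, gripper open.
Joint ranges: [-2.87, 2.87], [-0.86, 2.18], [0.17, 2.46], [-1.51, 4.65], [0.06, 2.69], [-2.65, 2.65]. Speed limits (rad/s): [2.57, 2.57, 3.01, 3.14, 3.14, 3.14].

INTERFACE

Orientations are given as a unit quaternion [x, y, z, w].
In Python, from workcell import sense, vision, order gives the robot as it stands.
- The arm moves only by the tool move_arm, never from a script. Its argument "commands" is a list of rows, each an object of numbers: "dx", "dy", "dz": the shift along the world's x, y, z in units of 25 cm (1.0 is 25 cm); "twist": the turn about the world's z in units of pi/2 rad (1.0 is pi/2 rad). In form: [{"dx": .., "dy": .., "dz": .., "twist": ..}, ...]. A call has exactly 10 rows; each row is the pose to reach, as a shift and turn from the pose measured when the call began; what a row does not reach only later rows make up. A row lasts 1/10 s, in which the tool goes at most 50 mm and 8.59 degrees, less where a joint would pass 70% of its speed; a pose out of reach is approached as far as the arm can. A call with a number of a shift or a turn outside -1 to 1 is refused whole. A call with a gripper value outside its range is refused whole. "claw" is the closure, from 0 (fully open) to 1 (shut), set as the call begins (left out, the last holds). The fingers move at their own pace and stop on an object; "squeeze" is the grip in N (left out, the last holds). Time passes only in rows, so rows that repeat a pose let the fingers close, or fill a call up. It gives the time, the measured TCP pose, the force and the opening at its end, in the units of the state.
- sense(): the state, without advancing time (a new reading comes with each control period).
- vision.get_image(name): name is "side" or "top" or "wrist"; returns a dict with "frame" (420x560x3 uint8, red, green, blue), "z_map" (420x560 float32, m along the optical axis (not along the pixel's ray), 0 where there is no reading), "fx", "fy", "cx", "cy" (pixels), "k1" (the pictures are not rectified: a ray, as slopes to the right and down, at radius r is drawn at 1 + k1 r^2 times it, then the intrinsics apply), "world_to_cam" (4x4, takes a point from world to camera coordinates); the wrist camera has in their place "tool_from_camera" (4x4, takes a point from camera to tool coordinates, whose origin is the TCP and whose axes are the tool frame's). Camera axes: x right, y up, looking along -z (the intrinsics and any distortion apply to the point x, -y, -z); pixel columns grow to the right and rows downward; lengths in m; the calibration is good to about 2 mm. A picture is of the moment at which its call begins: read the wrist's pose just before it.
- order.job_done(): hands the job in, once; it reports no verdict.
The state is a dict: "time_s": time; "joint_pos": joint angles; "joint_velocities": joint speeds; "tau": joint torques, N m; "ee_pos": TCP position; "tcp_rot": TCP orientation; "contact_force": force on the tool from outside, world axes, zero at the start; "moment": the same for the moment, N m; "finger_gap": finger opening in m.
Only numpy, scipy, OpenCV 4.12 (cv2) and the standard library are available. Lean on these libraries where they do the work, as an engineer would, in place of code of your own. Each camera call takes 0.05 s, during which the arm holds its last target.

TASK

Open the steel bench-top waste bin for a colleague whose hands are full of used tubes: with the fingertips, press the black rubber pad at the long end of its side lever smoothly down as far as it goes, so that the heavy yellow lid stands wide open, and finish while still holding it down like that. Only press on the pad from above: do not grip or hook the lever bar, do not touch the lid, and leave the bottles, jar and tube rack around the bin where they stand.

Things in the scene. Friction and masses are not known exactly. Their poses are not given: they have to be found in the camera images.
- bin: Bench-top waste bin, a steel box 200 deep (its x) x 180 wide (its y) x 150 mm tall, fixed to the bench. Origin: centre of its underside. Its -x points out of its front, +y to the side with the lever, z up. The lever turns about a level pin parallel to the bin's y, at x -8, y 108, z 150 mm in the bin's frame. Position and yaw differ from run to run.
- lever_angle (a joint): Lever angle in rad. 0: at rest, the long arm rising 0.25 rad above level towards the pad. It grows as the pad goes down and ends on a fixed stop at 0.55 (long arm 0.30 rad below level). The lid's weight and a return spring drive it back to 0; nothing latches. Pressing the pad takes about 9 to 20 N at first, 4 to 6 N near the stop.
- lid_angle (a joint): Lid angle in rad. 0: shut; about 0.85 (49 degrees) with the lever on its lower stop. The lid is hinged along the top rear edge of the bin and its front edge swings up and back; it falls shut when the lever is let go.
- pad_top (a point): Middle of the top of the black ribbed rubber pad (95 mm along the lever, 90 across, 12 thick) at the end of the long arm: 250 mm from the pin along the bar and 26 mm above the bar's centre line. x runs along the lever towards the bin, y across, z out of the pad. About 237 mm above the bench at rest, 101 mm with the lever fully down.
- lid: The yellow lid, 204 x 188 mm, about 1.8 kg and weighted. Origin in the middle of its hinge line, 152 mm above the bench, -x towards its front edge. Not to be touched.
- media_bottle: Bystander: clear bottle with a blue cap, 68 mm in diameter, 150 mm tall, loose. Origin: centre of its underside.
- amber_bottle: Bystander: amber bottle with a green cap, 58 mm in diameter, 125 mm tall, loose. Origin: centre of its underside.
- sample_jar: Bystander: white jar with a yellow cap, 54 mm in diameter, 70 mm tall, loose. Origin: centre of its underside.
- tube_rack: Bystander: blue rack, 120 x 56 mm, with yellow-capped tubes, 95 mm tall in all, loose. Origin: centre of its underside.
- lever: The side lever with its pad; bare metal: straight flat bar 6 mm thick and 18 mm high on the bin's side; long arm forward past the bin's front to the pad, short arm 70 mm back to a roller under a lug on the lid; paddle plate 80 x 74 x 5 mm under the pad (smaller than the pad all round). Origin at the lever's pin. Only the pad is to be pressed.

How it is judged:
At the end, for the whole second after the job is handed in: The fingers press on the rubber pad (more than 1 N), the lever is down to within 0.06 rad of its stop (0.55) and the lid stands open by more than 0.75 rad (43 degrees) and still; the robot is holding it there when the program finishes and for the second after (value of joint lever_angle above 0.49 rad and value of joint lid_angle above 0.75 rad and velocity of joint lid_angle between -0.15 and 0.15 rad/s and contact force between the fingers and lever_pad above 1 N); the arm keeps its last pose, push and grip.
It fails at once if the lid was touched by the robot instead of being raised by the lever (contact force between any of the fingers, the arm and lid above 1 N).
It fails at once if the lever bar was gripped, hooked or pushed instead of its pad being pressed (contact force between any of the fingers, the arm and lever_bar above 2 N or contact force between any of the fingers, the arm and lever_paddle above 2 N).
It fails at once if the lid was flung up or dropped (faster than 2.5 rad/s) (velocity of joint lid_angle above 2.5 rad/s or velocity of joint lid_angle below -2.5 rad/s).
It fails at once if a bottle, the jar or the tube rack was moved more than 20 mm, lifted or tipped (distance of any of media_bottle, amber_bottle, sample_jar, tube_rack from where it was at the start of the episode above 0.02 m or angle between any of media_bottle, amber_bottle, sample_jar, tube_rack's own z axis and vertical above 0.3 rad).
It also fails if it takes over 35 s, if anything falls off the work surface, if the arm or the gripper's body presses on something with over 40 N, if the wrist force passes 120 N, or if a joint passes its speed limit or range.

## Working session

There is one attempt and no reset: what is moved stays moved. The work goes in short steps, Python scripts to look and compute and a tool call to move; the robot and the scene stay as the last step left them, time stands still between calls to the robot, and variables do not carry over. Pictures are saved under pics/ and viewed, and the job is handed in when it is done.

Besides the shell and the picture viewer there is one more tool, called after "Request:" as a command line: name --argument value ..., lists and objects as JSON in quotes. move_arm: Moves the arm, as the interface text tells. Shifts and turns lie within -1 to 1; 1 stands for 25 cm of shift or pi/2 rad of turn. Its arguments: {"type":"object","properties":{"commands":{"type":"array"},"claw":{"type":"number"},"squeeze":{"type":"number"}},"required":["commands"]}

```bash
mkdir -p pics; cat > h.py <<'E'
import numpy as np, cv2
from workcell import sense, vision, order
def grab(n,tag):
    d=vision.get_image(n); cv2.imwrite(f'pics/{tag}.png',d['frame'][:,:,::-1]); np.savez(f'pics/{tag}.npz',**d); return d
def pts(d):
    z=d['z_map']; h,w=z.shape
    u,v=np.meshgrid(np.arange(w),np.arange(h))
    K=np.array([[d['fx'],0,d['cx']],[0,d['fy'],d['cy']],[0,0,1.]])
    p=cv2.undistortPoints(np.stack([u,v],-1).reshape(-1,1,2).astype(float),K,np.array([float(d['k1']),0,0,0])).reshape(h,w,2)
    c=np.stack([p[...,0]*z,-p[...,1]*z,-z,np.ones_like(z)],-1)
    return (c@np.linalg.inv(d['world_to_cam']).T)[...,:3]
E
python3 - <<'E'
from h import *
s=sense(); print(s)
for n in ['top','side']:
    d=grab(n,n+'0'); print(n,d['world_to_cam'],d['k1'],d['fx'],(d['z_map']>0).mean())
E
```

```text
{'time_s': 0.0, 'joint_pos': array([-1.18270037e+00,  9.18720228e-02,  1.23193241e+00, -3.06021825e-05,
        1.81979375e+00, -5.67033444e-02]), 'joint_velocities': array([ 0.00012221,  0.00063703, -0.00098475,  0.00043861, -0.0002313 ,
       -0.00058148]), 'tau': array([-7.24418042e-04, -4.58728909e+01, -4.18022740e+01, -3.06333131e-04,
        1.17894978e-02, -1.22765550e-05]), 'ee_pos': array([ 0.25806162, -0.54139758,  0.25511666]), 'tcp_rot': array([-0.15609174,  0.69038928, -0.68899404,  0.15583714]), 'contact_force': array([ 0.14815127, -0.23060421, -0.24206526]), 'moment': array([-0.00982017, -0.03546239,  0.0344684 ]), 'finger_gap': 0.08538675535108424}
top [[-0.01561329 -0.99953317  0.02626155 -0.04978325]
 [ 0.99136575 -0.01205513  0.13057035 -0.53457392]
 [-0.13019281  0.02807343  0.99109117 -1.10784864]
 [ 0.          0.          0.          1.        ]] -0.08773886332672047 543.9219157725147 0.9959523809523809
side [[ 0.93152358  0.36363247 -0.00593731 -0.46977306]
 [-0.22651445  0.59288367  0.77277432  0.00354577]
 [ 0.28452597 -0.71851262  0.63465313 -1.38517289]
 [ 0.          0.          0.          1.        ]] -0.09808040412158398 469.07378462463447 0.9958418367346938
```

View pics/top0.png

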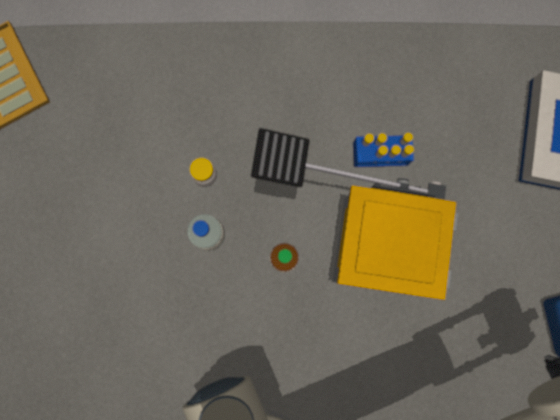

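View pics/side0.png

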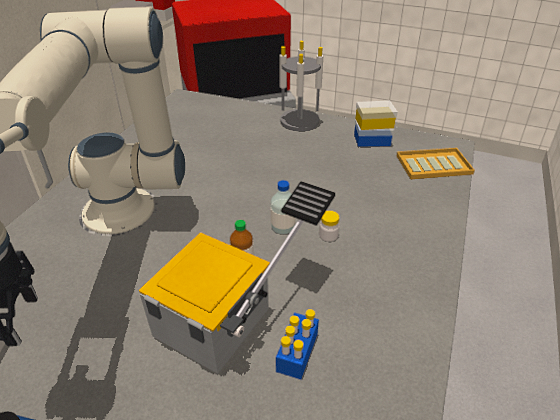

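The top view shows the ribbed pad at about (281,157) and the lever running right to the yellow lid at (398,242). The amber bottle is at (285,257), the media bottle at (205,231), the jar at (202,170) and the rack at (384,150).

```bash
python3 - <<'E'
from h import *
for n in ['top','side']:
    d=dict(np.load(f'pics/{n}0.npz')); P=pts(d); f=d['frame'].astype(int); hsv=cv2.cvtColor(d['frame'],cv2.COLOR_RGB2HSV)
    X,Y,Z=P[...,0],P[...,1],P[...,2]
    # pad by height: region
    m=np.zeros(Z.shape,bool)
    if n=='top': m[120:195,245:312]=1
    else: m[175:230,275:342]=1
    m&=(Z>0.19)&(Z<0.27)&(f.max(2)<130)
    q=P[m]; c=q.mean(0); U,S,V=np.linalg.svd(q-c,full_matrices=False)
    r=cv2.minAreaRect(q[:,:2].astype(np.float32)); print(n,'pad',m.sum(),c,q.min(0),q.max(0),'normal',V[2],r)
    y=(hsv[...,0]>18)&(hsv[...,0]<30)&(hsv[...,1]>150)&(Z>0.14)&(Z<0.19)&(np.hypot(X-.5,Y)<.5)
    nl,L,st,ce=cv2.connectedComponentsWithStats(y.astype(np.uint8)); i=1+st[1:,4].argmax()
    q=P[L==i]; print('lid',cv2.minAreaRect(q[:,:2].astype(np.float32)),q[:,2].mean())
    if n=='top':
        for nm,(u,v) in dict(media=(201,229),amber=(285,256),jar=(201,169),rack=(384,150)).items(): print(nm,P[v,u])
        sub=(Z>0.05)&(X>0.3); 
        for nm,(a,b,c_,e) in dict(media=(205,255,180,228),amber=(238,276,265,303),jar=(150,190,185,220)).items():
            w=np.zeros_like(sub);w[a:b,c_:e]=1;w&=Z>0.03;q=P[w];print(nm,q.min(0),q.max(0))
E
```

```text
top pad 2645 [ 0.59691203 -0.04502018  0.23646111] [ 0.54779115 -0.10043534  0.19057573] [0.64874207 0.00590617 0.25026688] normal [-0.04405757 -0.2411625   0.96948418] ((0.5977665185928345, -0.05008420720696449), (0.1031918078660965, 0.09007691591978073), 80.46501922607422)
lid ((0.45326146483421326, -0.26542720198631287), (0.204197958111763, 0.19233576953411102), 80.36698913574219) 0.1638603008972198
media [0.48068254 0.10350131 0.15053301]
amber [ 0.42915649 -0.05409918  0.12390487]
jar [0.61179199 0.11414984 0.07095179]
rack [ 0.64191609 -0.2595834   0.09781636]
media [ 0.38494707 -0.02510325  0.03104511] [0.51602238 0.13876916 1.1690859 ]
amber [ 0.38494707 -0.08173644  0.03166643] [ 0.45738939 -0.02510325  1.1690859 ]
jar [ 0.38494707 -0.02510325  0.03038108] [0.63627834 0.14114974 1.1690859 ]
side pad 1190 [ 0.6034347  -0.05253398  0.23445308] [ 0.55147277 -0.10481305  0.19619748] [0.65172509 0.005838   0.25004648] normal [-0.0417647  -0.27880567  0.95943895] ((0.6007362604141235, -0.05225379019975662), (0.10556454211473465, 0.08966042101383209), 80.80812072753906)
lid ((0.45626309514045715, -0.26494860649108887), (0.20688775181770325, 0.19259382784366608), 80.14330291748047) 0.16445686256579606
```

Both views agree. The pad centre is about (0.600,-0.051,0.237), and the lever points outward along (0.165,0.986). The pin is near (0.560,-0.284), so the pad ends at about (0.601,-0.040,0.101). I'll shut the jaws, rise, and cross above the lid.

Request:
move_arm --commands '[{"dz": 0.05}, {"dz": 0.12}, {"dz": 0.2}, {"dz": 0.28}, {"dz": 0.36}, {"dz": 0.44}, {"dz": 0.48, "dx": 0.05, "dy": 0.08}, {"dz": 0.48, "dx": 0.12, "dy": 0.18}, {"dz": 0.48, "dx": 0.22, "dy": 0.32}, {"dz": 0.48, "dx": 0.32, "dy": 0.46}]' --claw 1 --squeeze 40

```text
schema error: expected keys dx, dy, dz, twist
```

Request:
move_arm --commands '[{"dx": 0, "dy": 0, "dz": 0.05, "twist": 0}, {"dx": 0, "dy": 0, "dz": 0.12, "twist": 0}, {"dx": 0, "dy": 0, "dz": 0.2, "twist": 0}, {"dx": 0, "dy": 0, "dz": 0.28, "twist": 0}, {"dx": 0, "dy": 0, "dz": 0.36, "twist": 0}, {"dx": 0, "dy": 0, "dz": 0.44, "twist": 0}, {"dx": 0.05, "dy": 0.08, "dz": 0.48, "twist": 0}, {"dx": 0.12, "dy": 0.18, "dz": 0.48, "twist": 0}, {"dx": 0.22, "dy": 0.32, "dz": 0.48, "twist": 0}, {"dx": 0.32, "dy": 0.46, "dz": 0.48, "twist": 0}]' --claw 1 --squeeze 40

```text
time_s: 1.1
ee_pos: [0.3384, -0.4254, 0.376]
tcp_rot: [-0.156, 0.69, -0.689, 0.156]
contact_force: [0.5, -0.1, 0.4]
finger_gap: 0.0001
```

Request:
move_arm --commands '[{"dx": 0.06, "dy": 0.08, "dz": 0, "twist": 0}, {"dx": 0.13, "dy": 0.18, "dz": 0, "twist": 0}, {"dx": 0.2, "dy": 0.28, "dz": 0, "twist": 0}, {"dx": 0.27, "dy": 0.38, "dz": 0, "twist": 0}, {"dx": 0.34, "dy": 0.48, "dz": 0, "twist": 0}, {"dx": 0.41, "dy": 0.58, "dz": 0, "twist": 0}, {"dx": 0.48, "dy": 0.68, "dz": 0, "twist": 0}, {"dx": 0.55, "dy": 0.78, "dz": 0, "twist": 0}, {"dx": 0.6, "dy": 0.86, "dz": 0, "twist": 0}, {"dx": 0.64, "dy": 0.92, "dz": 0, "twist": 0}]'

```text
time_s: 2.1
ee_pos: [0.499, -0.1939, 0.3768]
tcp_rot: [-0.156, 0.69, -0.689, 0.156]
contact_force: [-0.1, -0.1, -0.2]
finger_gap: 0.0003
```

Request:
move_arm --commands '[{"dx": 0.04, "dy": 0.06, "dz": 0, "twist": 0}, {"dx": 0.1, "dy": 0.14, "dz": 0, "twist": 0}, {"dx": 0.17, "dy": 0.24, "dz": 0, "twist": 0}, {"dx": 0.24, "dy": 0.34, "dz": 0, "twist": 0}, {"dx": 0.31, "dy": 0.44, "dz": -0.04, "twist": 0}, {"dx": 0.37, "dy": 0.53, "dz": -0.1, "twist": 0}, {"dx": 0.41, "dy": 0.6, "dz": -0.17, "twist": 0}, {"dx": 0.41, "dy": 0.6, "dz": -0.23, "twist": 0}, {"dx": 0.41, "dy": 0.6, "dz": -0.26, "twist": 0}, {"dx": 0.41, "dy": 0.6, "dz": -0.26, "twist": 0}]'

```text
time_s: 3.1
ee_pos: [0.6012, -0.0441, 0.3109]
tcp_rot: [-0.156, 0.69, -0.689, 0.155]
contact_force: [-0.2, -0.2, -1.0]
finger_gap: -0.0
```

```bash
python3 - <<'E'
from h import *
print(sense()['ee_pos'],sense()['contact_force']); grab('side','side1');d=grab('top','top1')
E
```

```text
[ 0.60123017 -0.04405457  0.3109445 ] [-0.17441168 -0.16605461 -0.98093127]
```

View pics/side1.png

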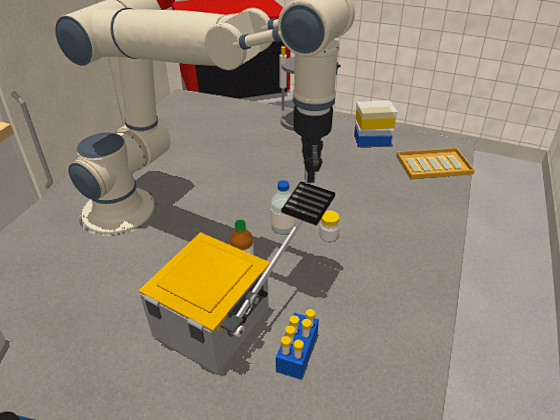

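The tips at (311,180) are right above the pad centre at (309,202), and nothing has moved. I'll descend gently into contact.

Request:
move_arm --commands '[{"dx": 0, "dy": 0, "dz": -0.02, "twist": 0}, {"dx": 0, "dy": 0, "dz": -0.05, "twist": 0}, {"dx": 0, "dy": 0, "dz": -0.08, "twist": 0}, {"dx": 0, "dy": 0, "dz": -0.11, "twist": 0}, {"dx": 0, "dy": 0, "dz": -0.14, "twist": 0}, {"dx": 0, "dy": 0, "dz": -0.16, "twist": 0}, {"dx": 0, "dy": 0, "dz": -0.18, "twist": 0}, {"dx": 0, "dy": 0, "dz": -0.2, "twist": 0}, {"dx": 0, "dy": 0, "dz": -0.21, "twist": 0}, {"dx": 0, "dy": 0, "dz": -0.22, "twist": 0}]'

```text
time_s: 4.2
ee_pos: [0.6016, -0.0437, 0.2599]
tcp_rot: [-0.154, 0.69, -0.689, 0.158]
contact_force: [-1.9, 3.6, 10.2]
finger_gap: -0.0002
```

Contact is at about 10 N, as expected. Now I'll press down, following the pad's slight outward arc.

Request:
move_arm --commands '[{"dx": 0, "dy": 0.005, "dz": -0.02, "twist": 0}, {"dx": 0, "dy": 0.01, "dz": -0.05, "twist": 0}, {"dx": 0, "dy": 0.015, "dz": -0.08, "twist": 0}, {"dx": 0.005, "dy": 0.02, "dz": -0.11, "twist": 0}, {"dx": 0.005, "dy": 0.025, "dz": -0.14, "twist": 0}, {"dx": 0.005, "dy": 0.03, "dz": -0.17, "twist": 0}, {"dx": 0.005, "dy": 0.035, "dz": -0.2, "twist": 0}, {"dx": 0.01, "dy": 0.04, "dz": -0.23, "twist": 0}, {"dx": 0.01, "dy": 0.045, "dz": -0.26, "twist": 0}, {"dx": 0.01, "dy": 0.05, "dz": -0.28, "twist": 0}]'

```text
time_s: 5.2
ee_pos: [0.6049, -0.0309, 0.1939]
tcp_rot: [0.153, -0.689, 0.69, -0.16]
contact_force: [-2.3, -0.7, 13.7]
finger_gap: -0.0001
```

```bash
python3 - <<'E'
from h import *
grab('side','side2')
E
```

```text
(no output)
```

View pics/side2.png

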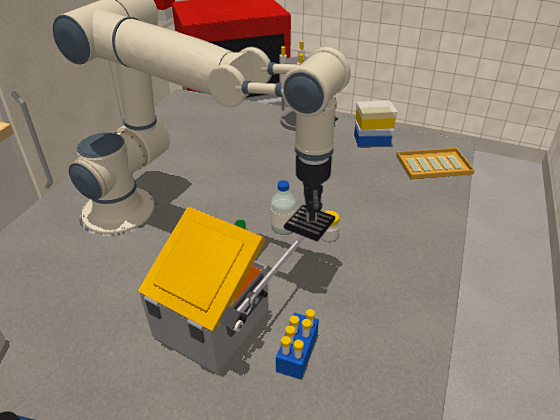

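The lever is about half down, with the pad at (310,220), the fingers on it and the lid rising cleanly. I'll continue.

Request:
move_arm --commands '[{"dx": 0, "dy": 0, "dz": -0.03, "twist": 0}, {"dx": 0, "dy": 0, "dz": -0.06, "twist": 0}, {"dx": 0, "dy": 0, "dz": -0.09, "twist": 0}, {"dx": 0, "dy": 0, "dz": -0.12, "twist": 0}, {"dx": 0, "dy": 0, "dz": -0.15, "twist": 0}, {"dx": 0, "dy": -0.005, "dz": -0.18, "twist": 0}, {"dx": 0, "dy": -0.005, "dz": -0.21, "twist": 0}, {"dx": 0, "dy": -0.01, "dz": -0.23, "twist": 0}, {"dx": 0, "dy": -0.01, "dz": -0.25, "twist": 0}, {"dx": 0, "dy": -0.01, "dz": -0.26, "twist": 0}]'

```text
time_s: 6.25
ee_pos: [0.605, -0.0338, 0.129]
tcp_rot: [0.152, -0.689, 0.69, -0.16]
contact_force: [-2.1, -2.2, 6.3]
finger_gap: 0.0
```

Near the stop now. I'll ease down in small steps until the force rises.

Request:
move_arm --commands '[{"dx": 0, "dy": 0, "dz": -0.005, "twist": 0}, {"dx": 0, "dy": 0, "dz": -0.01, "twist": 0}, {"dx": 0, "dy": 0, "dz": -0.015, "twist": 0}, {"dx": 0, "dy": 0, "dz": -0.02, "twist": 0}, {"dx": 0, "dy": 0, "dz": -0.022, "twist": 0}, {"dx": 0, "dy": 0, "dz": -0.024, "twist": 0}, {"dx": 0, "dy": 0, "dz": -0.026, "twist": 0}, {"dx": 0, "dy": 0, "dz": -0.026, "twist": 0}, {"dx": 0, "dy": 0, "dz": -0.026, "twist": 0}, {"dx": 0, "dy": 0, "dz": -0.026, "twist": 0}]'

```text
time_s: 7.25
ee_pos: [0.6053, -0.0343, 0.1258]
tcp_rot: [0.152, -0.688, 0.691, -0.16]
contact_force: [-6.5, -0.5, 13.9]
finger_gap: -0.0001
```

```bash
python3 - <<'E'
from h import *
print(sense()['contact_force']);grab('side','side3');grab('top','top3')
E
```

```text
[-6.46682566 -0.54276357 13.88894995]
```

View pics/side3.png

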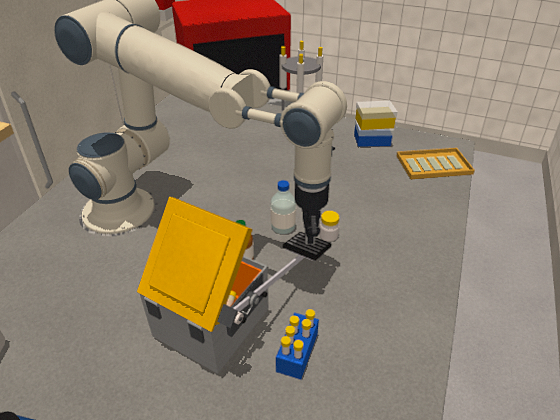

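View pics/top3.png

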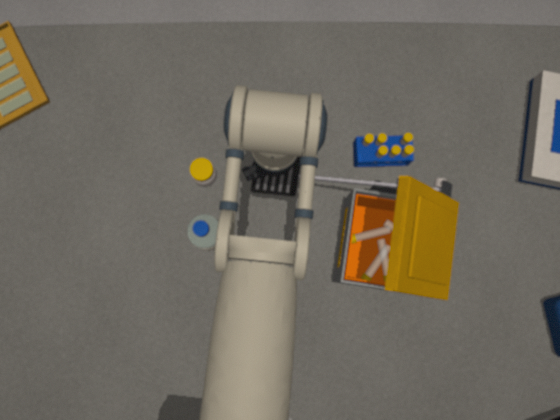

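The lid stands open and the bottles, jar and rack are where they were. The force rose from 6 to 14 N with only 3 mm of travel, which suggests the stop. I'll check the angles from the depth data.

```bash
python3 - <<'E'
from h import *
def nrm(q):
    for _ in range(4):
        c=np.median(q,0) if _==0 else q.mean(0); V=np.linalg.svd(q-q.mean(0),full_matrices=False)[2][2]; r=(q-q.mean(0))@V; q=q[abs(r)<max(.004,1.5*r.std())]
    return V*np.sign(V[2]),q
for t in ['side3','top3']:
    d=dict(np.load(f'pics/{t}.npz'));P=pts(d);hsv=cv2.cvtColor(d['frame'],cv2.COLOR_RGB2HSV);f=d['frame'].astype(int)
    y=((hsv[...,0]>18)&(hsv[...,0]<30)&(hsv[...,1]>150)).astype(np.uint8)
    _,L,st,_=cv2.connectedComponentsWithStats(y)
    k=L==L[260,190] if t=='side3' else L==L[240,430]
    k=cv2.erode(k.astype(np.uint8),np.ones((7,7)))>0
    V,q=nrm(P[k]);print(t,'lid angle',np.arccos(V[2]),V,len(q))
    m=np.zeros(k.shape,bool)
    if t=='side3': m[228:262,280:335]=1
    else: m[160:196,245:302]=1
    m&=(f.max(2)<110)&(P[...,2]>.07)&(P[...,2]<.135)
    V,q=nrm(P[m]);print('pad tilt',np.arccos(V[2]),V,len(q),q.mean(0))
E
```

```text
side3 lid angle 0.8326977849761684 [-0.08143442 -0.73525339  0.67288253] 5090
pad tilt 0.28895467746057474 [0.06244342 0.27802436 0.95854226] 603 [ 0.60560945 -0.04750155  0.10404813]
top3 lid angle 0.7770446988971806 [-0.12316845 -0.69027274  0.71298883] 3706
pad tilt 0.29468049544972347 [0.04495067 0.28693453 0.95689499] 867 [ 0.57653976 -0.04315933  0.10325805]
```

The lever reads about 0.54 rad and the lid about 0.78–0.83 rad. One more 1–2 mm nudge will confirm the stop and settle it.

Request:
move_arm --commands '[{"dx": 0, "dy": 0, "dz": -0.018, "twist": 0}, {"dx": 0, "dy": 0, "dz": -0.02, "twist": 0}, {"dx": 0, "dy": 0, "dz": -0.022, "twist": 0}, {"dx": 0, "dy": 0, "dz": -0.024, "twist": 0}, {"dx": 0, "dy": 0, "dz": -0.024, "twist": 0}, {"dx": 0, "dy": 0, "dz": -0.024, "twist": 0}, {"dx": 0, "dy": 0, "dz": -0.024, "twist": 0}, {"dx": 0, "dy": 0, "dz": -0.024, "twist": 0}, {"dx": 0, "dy": 0, "dz": -0.024, "twist": 0}, {"dx": 0, "dy": 0, "dz": -0.024, "twist": 0}]'

```text
time_s: 8.35
ee_pos: [0.6053, -0.0347, 0.1245]
tcp_rot: [0.151, -0.688, 0.692, -0.161]
contact_force: [-9.9, 0.2, 19.2]
finger_gap: -0.0004
```

```bash
python3 - <<'E'
from h import *
s=sense();print(s['contact_force'],abs(s['joint_velocities']).max());print(order.job_done())
E
```

```text
[-9.85903469  0.20529722 19.17708403] 0.0015862718284584273
the job is handed in; nothing more can be done
None
```

The bin is open, and I handed the job in with the arm still holding the lever down. I pressed the rubber pad from above with the jaws shut, following its arc slowly to the stop. That took about 8.4 s of the 35 s allowed.

- **Force:** the last reading was about 19 N upward on the fingertips, with the arm still. The force rose from 6 to 14 N over the last 3 mm of travel, then to 19 N over about 1 mm more, which fits the lever resting on its stop.
- **Lever angle:** depth data from both cameras put it at about 0.54 rad (0.49 needed). I measured this just before the final 1 mm nudge.
- **Lid angle:** the side camera read 0.83 rad and the top camera 0.78 rad, so they disagree by about 0.05. Both are above the 0.75 needed, though the top reading only narrowly. I trust the side view more because it sees the lid face on.
- **Surroundings:** in the pictures taken just before the final nudge, the jar, media bottle and rack were where they started. The amber bottle was mostly hidden, but the arm stayed clear of it. I saw no sign of contact with the lid or the lever bar.

A sideways force of about 10 N in -x also built up at the fingertips as I pressed against the stop. It did not move the fingertips on the pad.

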